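Seat a ski in the tuning vise and lock the toggle clamp

TASK

Without gripping or lifting anything, push the ski across its two rests, away from the robot, until its far edge is fully home against both upright stops. Then push the clamp's lever over its dead point so that it snaps into lock and its pad holds the ski there. Leave the other things on the bench where they are.

Things in the scene. Friction and masses are not known exactly. Their poses are not given: they have to be found in the camera images.
- vise: fixed ski vise; origin on the bench under its middle, x axis away from the robot across the ski, y to the left along the ski, z up. Aluminium plate x = -75 to 125, 500 long, 20 thick. At y = +200 and -200 a red rest, 50 wide, x = -80 to 35, top 60 above the bench, ending in an upright stop. Between the rests (|y| below 170) the space over the plate, beside and under the ski, is open
- stop_left (a point): middle of the near face of the left (+y) red stop (top 88 above the bench), where the ski's far edge must come to bear; 67 above the bench, at x = 35 of the vise
- stop_right (a point): the same on the right (-y) stop
- ski: loose black junior ski lying base up on the rests, long side along y; 70 wide, 14 thick, 700 long, 0.4 to 0.85 kg, tip at left curving down. Origin mid underside, 60 above the bench. Straight-sided over |y| below 250. Its middle starts 17 to 32 short of home, up to 0.05 rad askew; sliding takes 3 to 15 N
- ski_far_left (a point): point on the ski's far edge (the one facing the stops), 200 left of the ski's middle, half-way up its thickness
- ski_far_right (a point): the same, 200 right of the ski's middle
- ski_near_mid (a point): middle of the ski's near edge (facing the robot), half-way up its thickness: a push here squares the ski against both stops
- lever_pivot (a point): pivot of the clamp's lever, 130 above the bench; its axis runs along the vise's y. The clamp (red side plates, 50 wide overall) is bolted to the plate beyond the ski, 70 beyond the vise's middle and up to 50 left or right of it
- lever_grip (a point): on the axis of the lever's round black rubber grip (20 in diameter, 62 to 132 from the pivot), 105 from the pivot
- lever (a joint): lever angle, rad. 0 = open, leaning 0.25 rad from upright towards the robot; growing values swing its end away from the robot and down (lean from upright = value - 0.25). Starts at 0 to 0.2, held there by slight friction. A spring resists up to its dead point near 1.22 (at most some 8 N at the grip), then snaps it to its stop at 1.50, locked; let go earlier it springs back
- pad: rubber pressure pad, 24 in diameter, at the end of the steel pressure arm; locked, it presses on the ski with about 10 N. Origin at the arm's end. While the lever is open the arm rises over the ski on the lever's robot side, to no more than 165 above the bench; it comes down as the lever closes
- wax: bystander: yellow wax block, 45 x 85 x 26, lying flat on the vise plate left of the clamp; origin at its underside
- cleaner: bystander: white bottle, 56 across, 140 tall, standing upright; origin at its underside
- scraper: bystander: flat white plastic scraper, 60 x 130 x 5; origin at its underside
- brush: bystander: brass brush with wooden back, 55 x 120 x 38, bristles down; origin at its underside
- file: bystander: edge file in a black guide, 45 x 200 x 22; origin at its underside
- driver: bystander: screwdriver lying flat, about 200 long; origin at its underside
- mug: bystander: white mug, 80 across, 90 tall; origin at its underside

How it is judged (in metres and radians):
On the way, in this order (a step that is already met when the one before it is completed fails the run):
1. the ski's far edge is home against both stops while the clamp is still open (x of each of ski_far_left, ski_far_right in the frame of vise above 0.032 m and value of joint lever below 0.9 rad), for 0.2 s.
2. the lever is past its dead point and locked, with the ski still home (x of each of ski_far_left, ski_far_right in the frame of vise above 0.032 m and value of joint lever above 1.42 rad), for 0.2 s.
At the end, for the whole second after the job is handed in: The lever is locked (above 1.42 rad), the pad presses on the ski with more than 4 N, and the ski lies still on its rests (origin 56 to 66 mm above the bench) with its far edge within 3 mm of both stops (all of step 2 and contact force between pad and ski above 4 N and linear speed of ski below 0.02 m/s and height (world z) of ski between 0.056 and 0.066 m); the robot touches nothing.
It fails at once if the ski is lifted, or falls off its rests (origin above 72 mm or below 50 mm) (height (world z) of ski above 0.072 m or height (world z) of ski below 0.05 m).
It fails at once if the ski is tilted by more than 0.12 rad (angle between ski's own z axis and vertical above 0.12 rad).
It fails at once if a bystander is moved more than 25 mm (distance of any of wax, cleaner, scraper, brush, file, driver, mug from where it was at the start of the episode above 0.025 m).
It also fails if it takes over 45 s, if anything falls off the work surface, if the arm or the gripper's body presses on something with over 40 N, if the wrist force passes 120 N, or if a joint passes its speed limit or range.

ROBOT

A 7-joint arm with a two-finger parallel gripper is mounted at the origin on the work surface. World frame = base frame: x ahead of the robot, y to its left, z up, the work surface at z = 0. Lengths are in mm, angles in rad, forces in N, time in s.
With the tool pointing down it reaches from about 400 to 900 mm from the base axis. Payload 5.6 kg.
Tool frame: the origin (TCP) lies midway between the tips of the shut fingers; the grasp point (between the pads) lies 19 mm behind it; x points along the fingers, y is the direction in which the jaws open and shut, and the axes are right-handed (so a half turn about x gives the same grasp; the last joint's range is limited). The gripper opens to 92 mm and grips with 3 to 60 N. Pads are 20 mm wide; open, the fingers measure 128 mm over their backs; the gripper's body (75 mm by 189 mm) begins 69 mm behind the grasp point.
Start: joints at [-0.043, 0.468, -0.012, 1.603, 0.006, 1.071, -0.056], TCP at [650.007, -0.044, 214.592] pointing down, gripper open.
Joint ranges: [-2.53, 2.53], [-0.31, 2.02], [-1.57, 1.55], [0.28, 2.44], [-1.29, 4.43], [0.15, 1.84], [-2.92, 2.92]. Speed limits (rad/s): [2.57, 2.57, 3.14, 3.14, 3.14, 3.14, 3.14].

INTERFACE

Orientations are given as a rotation vector (axis times angle).
In Python, from cell import robot, grip, kin, viewer gives the robot as it stands. Calls block until the motion is done:
- robot.movep(position, orientation): joint-space move of the TCP to a pose.
- robot.servo_line(position, feed=150, rotation=None): straight line of the TCP; rotation=None keeps the orientation; feed is the mean speed in mm/s.
- robot.goto_joints(angles): joint-space move.
- grip(opening, newtons=None): opening from 0.0 (shut) to 1.0 (fully open); newtons is the grip in N (None keeps the last); returns when the fingers have stopped.
- robot.hold(seconds).
- kin.ik(position, orientation): joint angles nearest the present ones, or None.
- robot.observe(): the state.
- viewer.read_camera(name): name is "scene" or "side" or "wrist"; returns the picture (420x560x3 uint8, red, green, blue); there is no depth.
- viewer.camera_info(name): a dict with "camera_matrix" (3x3 intrinsics, pixels), "k1" (the pictures are not rectified: a ray, as slopes to the right and down, at radius r is drawn at 1 + k1 r^2 times it, then the intrinsics apply), "R" (3x3) and "t" (3): a world point X has camera coordinates R X + t. Camera axes: x right, y down, z forward; pixel columns grow to the right and rows downward; lengths in mm; the calibration is good to about 2 mm. A picture is of the moment at which its call begins: read the wrist's pose just before it. camera_info takes no time and is no camera call; for the wrist camera it gives the pose at the moment of the call.
A pose or a line that the arm cannot do raises robot.IKError and nothing moves.
- robot.job_done(): hands the job in, once; it reports no verdict.
Trained networks look in the newest picture that a camera, given by its name, has taken for a name from the list of things; names that differ only in an ending like _2 or _b are one class to them, and where a whole thing is asked for, a point or a joint stands for the part that bears it (a point fixed in the world has none). Each returns a list of dicts, best first, with "confidence" (0 to 1); they miss things now and then, are a little off and sometimes report something else, mostly with a low value. They report only what shows in the picture. A call takes as long as a camera call.
- viewer.silhouettes(name, camera): "mask" (420x560 bool, what is visible of it).
- viewer.pinpoint(name, camera): "at" ([x, y, z] in mm, in the coordinates of the camera as it stood for that picture, good to about 4 mm: a listed point, or the origin of a listed thing).
The state is a dict: "t": time; "joints": joint angles; "joint_velocities": joint speeds; "joint_torque": joint torques, N m; "tcp_pos": TCP position; "tcp_rot": TCP orientation; "contact_force": force on the tool from outside, world axes, zero at the start; "wrist_torque": the same for the moment, N m; "grip_width": opening from 0.0 (shut) to 1.0 (fully open).
Only numpy, scipy, OpenCV 4.12 (cv2) and the standard library are available. Lean on these libraries where they do the work, as an engineer would, in place of code of your own. Each camera call takes 0.05 s, during which the arm holds its last target.

## Working session

There is one attempt and no reset: what is moved stays moved. The work goes in short steps, each a Python script; the robot and the scene stay as the last script left them, time stands still between calls to the robot, and variables do not carry over. Pictures are saved under pics/ and viewed, and the job is handed in when it is done.

```bash
ls; mkdir -p pics
cat > h.py <<'E'
import numpy as np, cv2
from cell import robot, grip, kin, viewer
def shot(cam,fn):
    im=viewer.read_camera(cam); cv2.imwrite('pics/'+fn,im[:,:,::-1]); return im
def w(cam,p):
    i=viewer.camera_info(cam); return np.array(i['R']).T@(np.array(p)-np.array(i['t']))
def pix(cam,X):
    i=viewer.camera_info(cam); c=np.array(i['R'])@np.array(X)+np.array(i['t']); s=c[:2]/c[2]; s=s*(1+i['k1']*(s@s)); return (np.array(i['camera_matrix'])@[s[0],s[1],1])[:2]
E
python3 - <<'E'
from h import *
for c in ['scene','side','wrist']:
    shot(c,f'a_{c}.png')
    for n in ['vise','stop_left','stop_right','ski','ski_far_left','ski_far_right','ski_near_mid','lever_pivot','lever_grip','pad','wax','cleaner','scraper','brush','file','driver','mug']:
        try: r=viewer.pinpoint(n,c)
        except Exception as e: print(c,n,e); continue
        print(c,n,[(w(c,d['at']).round(0).tolist(),round(d['confidence'],2)) for d in r[:2]])
o=robot.observe();print(o['t'],o['tcp_rot'])
E
```

```text
pics
scene vise [([527.0, 98.0, -0.0], 0.89), ([581.0, 122.0, 232.0], 0.31)]
scene stop_left [([548.0, 301.0, 70.0], 0.87)]
scene stop_right [([584.0, -101.0, 67.0], 0.82)]
scene ski [([512.0, 117.0, 60.0], 0.63)]
scene ski_far_left [([530.0, 321.0, 65.0], 0.69)]
scene ski_far_right [([556.0, -78.0, 68.0], 0.83)]
scene ski_near_mid [([476.0, 114.0, 65.0], 0.71)]
scene lever_pivot [([601.0, 127.0, 128.0], 0.82)]
scene lever_grip [([582.0, 123.0, 233.0], 0.94)]
scene pad []
scene wax [([622.0, 241.0, 18.0], 0.96)]
scene cleaner [([691.0, 290.0, -2.0], 0.67)]
scene scraper []
scene brush [([732.0, -85.0, -2.0], 0.84)]
scene file [([415.0, -422.0, -2.0], 0.73), ([620.0, 240.0, 20.0], 0.37)]
scene driver [([315.0, 359.0, 5.0], 0.82)]
scene mug [([638.0, -449.0, -2.0], 0.8)]
side vise [([532.0, 102.0, 2.0], 0.72), ([635.0, -452.0, -1.0], 0.3)]
side stop_left [([555.0, 299.0, 67.0], 0.59)]
side stop_right [([578.0, -98.0, 68.0], 0.78)]
side ski [([512.0, 118.0, 63.0], 0.91), ([536.0, 320.0, 69.0], 0.73)]
side ski_far_left [([536.0, 321.0, 68.0], 0.65), ([448.0, 420.0, 2.0], 0.29)]
side ski_
[... 643 characters left out ...]
ise [([535.0, 103.0, 5.0], 0.55), ([586.0, 126.0, 230.0], 0.41)]
wrist stop_left []
wrist stop_right [([584.0, -95.0, 64.0], 0.59)]
wrist ski [([513.0, 121.0, 56.0], 0.83)]
wrist ski_far_left []
wrist ski_far_right [([559.0, -80.0, 66.0], 0.76)]
wrist ski_near_mid [([477.0, 118.0, 63.0], 0.95), ([599.0, 123.0, 130.0], 0.63)]
wrist lever_pivot [([600.0, 123.0, 130.0], 0.61)]
wrist lever_grip [([583.0, 126.0, 236.0], 0.76)]
wrist pad [([543.0, 125.0, 136.0], 0.6), ([595.0, 121.0, 131.0], 0.55)]
wrist wax []
wrist cleaner []
wrist scraper [([584.0, 129.0, 232.0], 0.42)]
wrist brush [([732.0, -83.0, 3.0], 0.85)]
wrist file []
wrist driver []
wrist mug []
2.7 [ 1.20930085  1.20909534 -1.20929036]
```

View pics/a_scene.png

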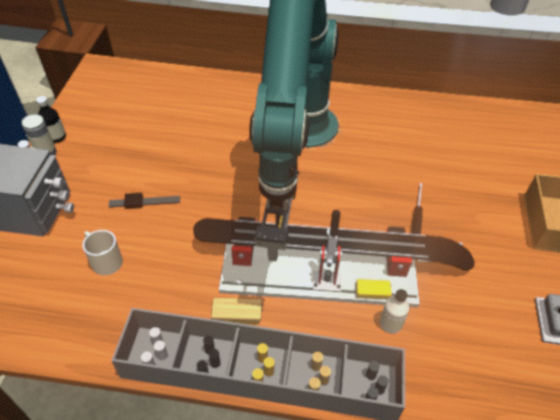

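View pics/a_side.png

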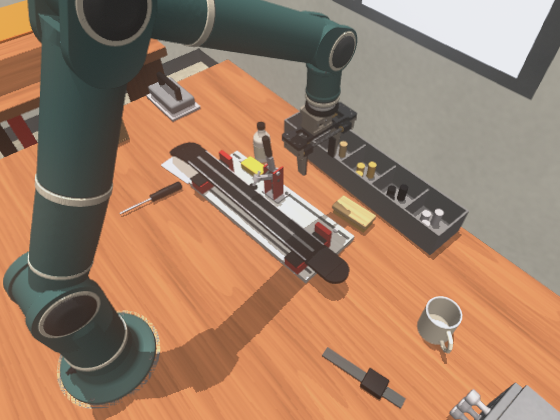

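View pics/a_wrist.png

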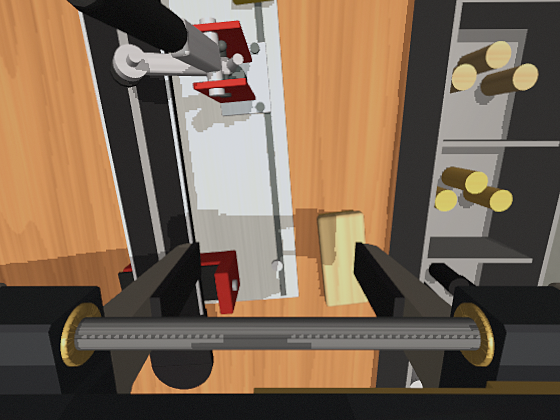

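The three cameras agree and match the given sizes: vise yaw is about 0.075, the ski is about 19 mm short of home, and the lever is at about 0.07 rad. Next I check reachability for a push with the shut fingers tilted forward. The tilt keeps the gripper body away from the pad arm.

```bash
cat >> h.py <<'E'
from scipy.spatial.transform import Rotation as Ro
yaw=0.075
X=np.array([np.cos(yaw),np.sin(yaw),0]); Y=np.array([-np.sin(yaw),np.cos(yaw),0]); Z=np.array([0,0,1.])
V=np.array([532,99,0.])
P=np.array([600.7,125.5,130.])
def rot(p,s=1): # p = pitch of tool below horizontal
    tx=np.cos(p)*X-np.sin(p)*Z; ty=s*Y; return Ro.from_matrix(np.c_[tx,ty,np.cross(tx,ty)]).as_rotvec()
def lev(v,d=0,r=102): # TCP to have tip at lever angle v, d mm back
    th=v-.25; u=np.sin(th)*X+np.cos(th)*Z; t=np.cos(th)*X-np.sin(th)*Z
    return P+r*u-(10+d)*t
E
python3 - <<'E'
from h import *
q0=np.array(robot.observe()['joints'])
N=np.array([477,116.5,66])
for s in (1,-1):
  for p in (0.6,0.8,1.0,1.2):
    for nm,x in [('pre',N-60*X+60*Z),('low',N-45*X-Z*3),('end',N+15*X-Z*3),('L0',lev(0.07,30)),('L.6',lev(.6)),('L1',lev(1.)),('L1.5',lev(1.5))]:
        q=kin.ik(x,rot(p,s)); print(s,p,nm,None if q is None else np.round(q,2))
E
```

```text
1 0.6 pre None
1 0.6 low None
1 0.6 end None
1 0.6 L0 None
1 0.6 L.6 [-0.4   0.22  0.02  2.35  2.54  0.45 -1.2 ]
1 0.6 L1 [-0.26  0.32 -0.11  2.28  2.56  0.48 -1.18]
1 0.6 L1.5 [-0.03  0.47 -0.35  2.21  2.55  0.58 -1.08]
1 0.8 pre None
1 0.8 low None
1 0.8 end None
1 0.8 L0 [-0.29  0.07 -0.13  2.39  1.79  0.25 -0.48]
1 0.8 L.6 [-0.46  0.18  0.12  2.23  1.7   0.17 -0.34]
1 0.8 L1 [ 0.25  0.36 -0.67  2.13  1.74  0.38 -0.25]
1 0.8 L1.5 [ 0.4   0.57 -0.89  2.07  1.89  0.55 -0.26]
1 1.0 pre None
1 1.0 low None
1 1.0 end None
1 1.0 L0 [-0.19  0.08 -0.19  2.25  0.6   0.32  0.74]
1 1.0 L.6 [-0.14  0.21 -0.2   2.07  0.54  0.35  0.85]
1 1.0 L1 [-0.13  0.3  -0.2   2.01  0.59  0.33  0.83]
1 1.0 L1.5 [-0.17  0.4  -0.14  1.97  0.68  0.27  0.75]
1 1.2 pre [-0.17  0.11 -0.27  2.44  0.58  0.3   0.67]
1 1.2 low None
1 1.2 end [-0.35  0.35 -0.03  2.33  0.86  0.15  0.44]
1 1.2 L0 [-0.04  0.15 -0.32  2.09  0.27  0.57  1.1 ]
1 1.2 L.6 [-0.01  0.28 -0.33  1.91  0.31  0.62  1.11]
1 1.2 L1 [-0.01  0.37 -0.33  1.84  0.35  0.61  1.09]
1 1.2 L1.5 [-0.02  0.46 -0.31  1.8   0.41  0.57  1.05]
-1 0.6 pre None
-1 0.
[... 346 characters left out ...]
1.71  0.16  2.78]
-1 0.8 L1 [-0.32  0.27 -0.01  2.16  1.83  0.19  2.69]
-1 0.8 L1.5 [-0.3   0.39 -0.01  2.12  2.18  0.21  2.35]
-1 1.0 pre None
-1 1.0 low None
-1 1.0 end None
-1 1.0 L0 [-0.41  0.07  0.03  2.26  0.55  0.31 -2.35]
-1 1.0 L.6 [-0.68  0.2   0.41  2.1   0.15  0.3  -1.93]
-1 1.0 L1 [-0.69  0.3   0.46  2.04 -0.06  0.27 -1.73]
-1 1.0 L1.5 [-0.65  0.41  0.44  2.   -0.27  0.21 -1.54]
-1 1.2 pre None
-1 1.2 low None
-1 1.2 end [-0.92  0.41  0.64  2.37 -1.04  0.16 -0.84]
-1 1.2 L0 [-0.5   0.12  0.17  2.12  0.13  0.55 -1.92]
-1 1.2 L.6 [-0.52  0.26  0.27  1.94  0.01  0.59 -1.78]
-1 1.2 L1 [-0.52  0.34  0.3   1.88 -0.06  0.57 -1.71]
-1 1.2 L1.5 [-0.52  0.45  0.32  1.83 -0.15  0.52 -1.63]
```

Run:
```python
from h import *
N=np.array([477,116.5,66])
for s in (1,):
  for p in (1.25,1.3,1.35,1.4,1.57):
    for nm,x in [('pre',N-35*X+50*Z),('low',N-30*X-Z*2),('end',N+15*X-Z*2)]:
        q=kin.ik(x,rot(p,s)); print(s,p,nm,None if q is None else np.round(q,2))
```

```text
1 1.25 pre [-0.14  0.18 -0.28  2.36  0.48  0.33  0.8 ]
1 1.25 low [-0.32  0.3  -0.08  2.39  0.72  0.19  0.56]
1 1.25 end [-0.24  0.36 -0.13  2.29  0.64  0.23  0.68]
1 1.3 pre [-0.09  0.2  -0.32  2.32  0.39  0.39  0.91]
1 1.3 low [-0.21  0.32 -0.19  2.35  0.58  0.26  0.72]
1 1.3 end [-0.16  0.38 -0.21  2.25  0.53  0.3   0.8 ]
1 1.35 pre [-0.06  0.22 -0.34  2.29  0.32  0.46  0.98]
1 1.35 low [-0.14  0.33 -0.26  2.31  0.47  0.33  0.83]
1 1.35 end [-0.11  0.39 -0.27  2.21  0.45  0.37  0.89]
1 1.4 pre [-0.03  0.24 -0.36  2.25  0.28  0.52  1.04]
1 1.4 low [-0.09  0.35 -0.3   2.27  0.4   0.4   0.92]
1 1.4 end [-0.07  0.41 -0.3   2.17  0.39  0.44  0.96]
1 1.57 pre [ 0.02  0.32 -0.4   2.12  0.19  0.73  1.14]
1 1.57 low [-0.01  0.42 -0.37  2.14  0.26  0.61  1.08]
1 1.57 end [-0.    0.48 -0.36  2.04  0.27  0.66  1.1 ]
```

Run:
```python
from h import *
N=np.array([477,116.5,66])
grip(0.0)
robot.servo_line([600,-20,330],feed=250)
hi=N-35*X; hi[2]=330
print(kin.ik(hi,rot(1.3)))
robot.movep([460,20,330],rot(1.3))
robot.servo_line(N-35*X+50*Z,feed=200)
o=robot.observe();print(o['t'],np.round(o['tcp_pos']),np.round(o['contact_force'],1))
shot('side','b_side.png');shot('wrist','b_wrist.png')
for n in ('ski_near_mid','pad','lever_grip'):
  for c in ('side','wrist'):
    r=viewer.pinpoint(n,c);print(c,n,[(w(c,d['at']).round(0).tolist(),round(d['confidence'],2)) for d in r[:2]])
```

```text
[-0.10021295 -0.12388169 -0.25494523  2.0701575   0.05412701  0.93167073
  1.26180996]
7.4333 [442. 114. 116.] [ 0.7 -0.6  0.4]
side ski_near_mid [([477.0, 116.0, 69.0], 0.91), ([739.0, -82.0, 1.0], 0.62)]
wrist ski_near_mid []
side pad [([542.0, 123.0, 133.0], 0.63), ([561.0, -80.0, 66.0], 0.55)]
wrist pad [([542.0, 124.0, 137.0], 0.67)]
side lever_grip [([586.0, 124.0, 231.0], 0.59)]
wrist lever_grip []
```

View pics/b_side.png

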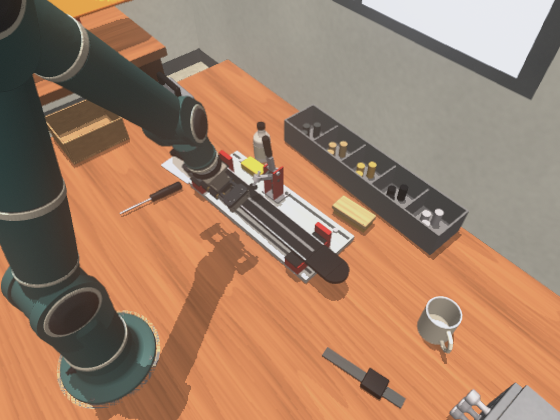

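View pics/b_wrist.png

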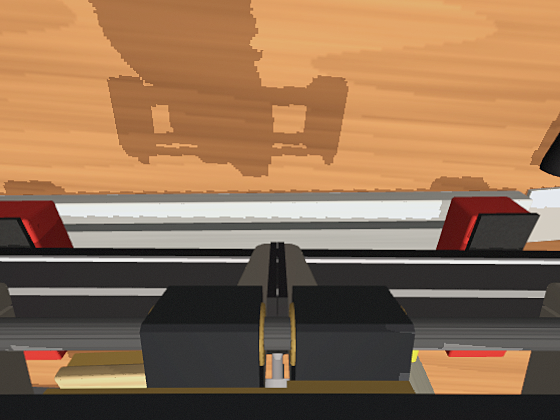

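Side view: gripper stands in front of the ski, level with the clamp (around 230,185). Wrist view: the shut fingers (275,245) are midway between the red rests (35 and 490), with the tips on the robot side of the ski. Next: descend and push, watching force.

Run:
```python
from h import *
N=np.array([477,116.5,66])
robot.servo_line(N-31*X-2*Z,feed=120)
o=robot.observe();print(o['t'],np.round(o['tcp_pos'],1),np.round(o['contact_force'],1))
robot.servo_line(N-16*X-2*Z,feed=60)
last=None
for d in np.arange(-14,24,2.):
    robot.servo_line(N+d*X-2*Z,feed=40)
    o=robot.observe();f=np.array(o['contact_force']);print(d,round(o['t'],2),np.round(o['tcp_pos'],1),np.round(f,1))
    if -f@X>22 or abs(f[2])>20: break
shot('scene','c_scene.png');shot('side','c_side.png')
for n in ('ski_far_left','ski_far_right','ski','lever_grip'):
  for c in ('side','scene'):
    r=viewer.pinpoint(n,c);print(c,n,[((w(c,d['at'])).round(0).tolist(),round((w(c,d['at'])-V)@X),round(d['confidence'],2)) for d in r[:1]])
```

```text
8.4167 [446.1 114.4  64.1] [-0.5  0.8  1.1]
-14.0 9.07 [463.  115.4  64. ] [ 0.4 -0.2 -0.3]
-12.0 9.32 [465.1 115.6  64. ] [ 0.4 -0.1  0.2]
-10.0 9.57 [467.2 115.8  64. ] [ 0.2 -0.2 -0.1]
-8.0 9.82 [468.4 115.8  63.7] [-2.2  0.5  1.3]
-6.0 10.07 [469.6 115.7  63.5] [-6.   0.2  5.3]
-4.0 10.32 [471.3 115.7  63.4] [-7.2  0.2  3.9]
-2.0 10.57 [473.2 115.8  63.3] [-6.5  0.5  3.7]
0.0 10.82 [475.2 115.9  63.3] [-6.4  0.3  3.6]
2.0 11.07 [477.2 116.   63.3] [-5.8 -0.4  2.9]
4.0 11.32 [479.2 116.2  63.3] [-5.7 -1.4  3.4]
6.0 11.57 [481.2 116.3  63.3] [-6.5  0.1  2.6]
8.0 11.82 [483.2 116.4  63.3] [-6.8 -0.   3.6]
10.0 12.07 [484.1 116.4  63.1] [-10.9   0.3   7.8]
12.0 12.32 [484.7 116.2  62.7] [-13.7  -0.4  12.6]
14.0 12.57 [486.4 115.8  62.5] [-13.4  -0.7  10. ]
16.0 12.82 [487.8 115.5  62.1] [-15.1  -2.7  10.1]
18.0 13.07 [488.  115.4  61.7] [-20.9  -2.2  14.9]
20.0 13.32 [488.1 115.4  61.2] [-27.3  -2.   20.4]
side ski_far_left []
scene ski_far_left [([495.0, 115.0, 66.0], -36, 0.68)]
side ski_far_right [([736.0, -83.0, -1.0], 190, 0.7)]
scene ski_far_right [([578.0, -78.0, 71.0], 33, 0.86)]
side ski [([533.0, 116.0, 60.0], 2, 0.65)]
scene ski [([531.0, 117.0, 58.0], 1, 0.96)]
side lever_grip [([585.0, 124.0, 232.0], 55, 0.62)]
scene lever_grip [([581.0, 121.0, 230.0], 51, 0.59)]
```

Force shows two stages, as expected: the first stop contact at TCP x≈484 and both solid at 488. Back off and look.

Run:
```python
from h import *
N=np.array([477,116.5,66])
robot.servo_line(N-25*X-2*Z,feed=120)
robot.servo_line(N-40*X+130*Z,feed=200)
robot.movep(N-80*X+250*Z,rot(1.2))
shot('scene','d_scene.png');shot('side','d_side.png')
for n in ('ski_far_left','ski_far_right','ski','ski_near_mid','lever_grip','stop_left','stop_right'):
  for c in ('side','scene'):
    r=viewer.pinpoint(n,c);print(c,n,[((w(c,d['at'])).round(0).tolist(),round((w(c,d['at'])-V)@X),round(d['confidence'],2)) for d in r[:1]])
o=robot.observe();print(o['t'],o['tcp_pos'])
a=cv2.imread('pics/d_scene.png')[200:310,180:490];cv2.imwrite('pics/d_sc_z.png',cv2.resize(a,None,fx=2.5,fy=2.5,interpolation=2))
a=cv2.imread('pics/d_side.png')[130:290,150:370];cv2.imwrite('pics/d_si_z.png',cv2.resize(a,None,fx=3.5,fy=3.5,interpolation=2))
```

```text
side ski_far_left [([550.0, 321.0, 67.0], 35, 0.86)]
scene ski_far_left [([546.0, 320.0, 67.0], 30, 0.6)]
side ski_far_right [([584.0, -81.0, 66.0], 38, 0.79)]
scene ski_far_right [([580.0, -79.0, 69.0], 34, 0.65)]
side ski [([531.0, 116.0, 60.0], 1, 0.93)]
scene ski [([532.0, 116.0, 59.0], 1, 0.93)]
side ski_near_mid [([498.0, 113.0, 68.0], -33, 0.63)]
scene ski_near_mid [([494.0, 115.0, 68.0], -37, 0.98)]
side lever_grip [([586.0, 123.0, 231.0], 56, 0.56)]
scene lever_grip [([579.0, 122.0, 233.0], 49, 0.87)]
side stop_left [([556.0, 299.0, 65.0], 39, 0.84)]
scene stop_left []
side stop_right [([579.0, -98.0, 67.0], 32, 0.68)]
scene stop_right [([587.0, -100.0, 66.0], 40, 0.66)]
16.5333 [397.21932775 110.50562778 316.0495982 ]
```

View pics/d_sc_z.png

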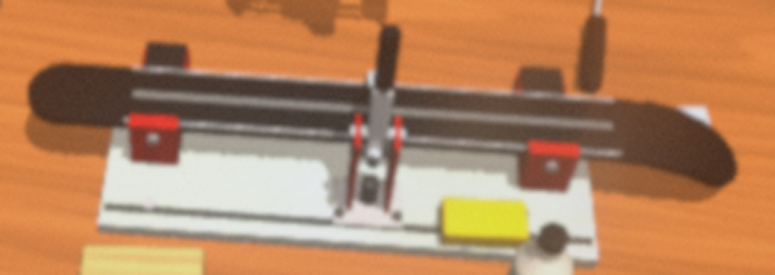

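View pics/d_si_z.png

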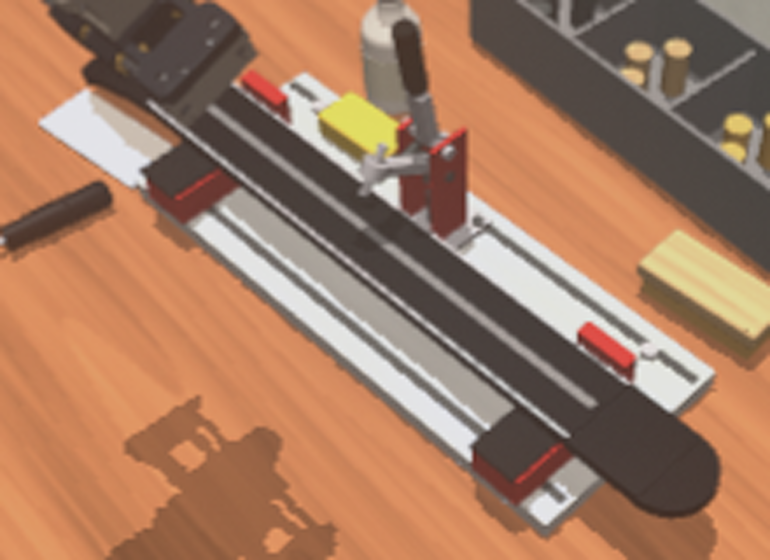

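Both views show the far edge flush against both red stops (zoomed scene: 152,130 and 553,150). Lever next.

Run:
```python
from h import *
robot.movep(lev(0.07,45),rot(1.1))
robot.servo_line(lev(0.07,12),feed=100)
o=robot.observe();print(round(o['t'],2),np.round(o['tcp_pos']),np.round(o['contact_force'],1))
for v in np.arange(0.1,1.46,0.1):
    robot.servo_line(lev(v),feed=60)
    o=robot.observe();f=np.array(o['contact_force']);print(round(v,2),round(o['t'],2),np.round(o['tcp_pos']),np.round(lev(v)),np.round(f,1))
    if np.linalg.norm(f)>28: break
shot('side','e_side.png');shot('scene','e_scene.png')
for n in ('lever_grip','lever_pivot'):
  for c in ('side','scene'):
    r=viewer.pinpoint(n,c);print(c,n,[((w(c,d['at'])).round(0).tolist(),round(d['confidence'],2)) for d in r[:1]])
for c in ('scene','side'):
    p=pix(c,P+[40,0,0]).astype(int);a=cv2.imread(f'pics/e_{c}.png')[max(0,p[1]-80):p[1]+80,max(0,p[0]-100):p[0]+100];cv2.imwrite(f'pics/e_{c}_z.png',cv2.resize(a,None,fx=3.5,fy=3.5,interpolation=2))
```

```text
17.71 [561. 122. 227.] [-0.5  0.5 -0. ]
0.1 18.11 [576. 124. 229.] [576. 124. 229.] [-1.7  0.7 -0.5]
0.2 18.43 [585. 124. 231.] [586. 124. 231.] [-3.2  0.2 -0.8]
0.3 18.74 [595. 125. 231.] [596. 125. 232.] [-4.7  0.2 -1.7]
0.4 19.06 [605. 126. 231.] [606. 126. 232.] [-6.4  1.1 -0.4]
0.5 19.38 [615. 127. 230.] [616. 127. 231.] [-7.6  0.6 -2.3]
0.6 19.69 [624. 127. 228.] [626. 127. 229.] [-7.8  1.3 -0.7]
0.7 20.01 [634. 128. 225.] [636. 128. 226.] [-8.9  0.6 -0.5]
0.8 20.32 [643. 129. 221.] [645. 129. 222.] [-8.   0.1 -0.8]
0.9 20.64 [653. 129. 216.] [654. 130. 217.] [-5.8  0.   0. ]
1.0 20.96 [663. 130. 212.] [663. 130. 211.] [-2.6 -0.1  0.9]
1.1 21.27 [671. 131. 206.] [671. 131. 205.] [-0.6  0.1  0.8]
1.2 21.59 [678. 131. 197.] [678. 131. 197.] [ 0.2  0.8 -0.6]
1.3 21.91 [684. 132. 189.] [684. 132. 189.] [-0.7 -0.7  0.3]
1.4 22.23 [689. 132. 180.] [689. 132. 181.] [ 0.3 -1.2 -0.4]
side lever_grip [([703.0, 133.0, 164.0], 0.8)]
scene lever_grip [([697.0, 134.0, 158.0], 0.58)]
side lever_pivot [([600.0, 125.0, 128.0], 0.78)]
scene lever_pivot [([597.0, 127.0, 131.0], 0.88)]
```

```bash
python3 -c "
import cv2,numpy as np
a=cv2.imread('pics/e_scene_z.png');b=cv2.imread('pics/e_side_z.png');a=cv2.resize(a,(400,400));b=cv2.resize(b,(400,400));cv2.imwrite('pics/e_both.png',np.hstack([a,b]))"
```

```text
(no output)
```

View pics/e_both.png

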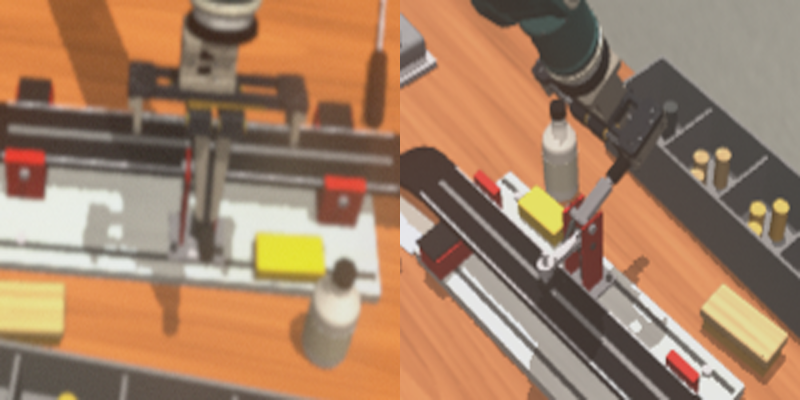

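The lever ran ahead of the tip and now reads about 1.51 rad, with the pad down on the ski. I'll touch the grip lightly to confirm it's on its stop, then retreat and check.

Run:
```python
from h import *
for v in (1.44,1.46,1.48,1.5,1.52):
    robot.servo_line(lev(v),feed=30)
    o=robot.observe();f=np.array(o['contact_force']);print(v,round(o['t'],2),np.round(o['tcp_pos']),np.round(f,1))
    if np.linalg.norm(f)>6: break
robot.servo_line(lev(1.4,60),feed=150)
robot.servo_line([600,-20,350],feed=250)
shot('side','f_side.png');shot('scene','f_scene.png')
for n in ('lever_grip','lever_pivot','pad','ski','ski_near_mid','ski_far_left','ski_far_right','wax','cleaner','scraper','brush','file','driver','mug'):
  for c in ('side','scene'):
    r=viewer.pinpoint(n,c);print(c,n,[((w(c,d['at'])).round(0).tolist(),round((w(c,d['at'])-V)@X),round(d['confidence'],2)) for d in r[:1]])
o=robot.observe();print(o['t'],np.round(o['contact_force'],1))
a=cv2.imread('pics/f_scene.png')[200:310,180:490];b=cv2.imread('pics/f_side.png')[130:290,150:370]
cv2.imwrite('pics/f_both.png',np.vstack([cv2.resize(a,(700,248)),cv2.resize(b,(480,349),interpolation=2)[:, :].copy() if 0 else cv2.copyMakeBorder(cv2.resize(b,(480,349)),0,0,0,220,0)]))
```

```text
1.44 22.81 [691. 132. 177.] [0.5 0.1 0.8]
1.46 23.06 [692. 132. 175.] [-0.1  0.1 -0.5]
1.48 23.31 [693. 133. 174.] [-0.5  0.3 -0.5]
1.5 23.56 [694. 133. 173.] [-6.7 -0.7  9.6]
side lever_grip [([701.0, 134.0, 161.0], 171, 0.73)]
scene lever_grip [([698.0, 130.0, 163.0], 168, 0.66)]
side lever_pivot [([600.0, 125.0, 129.0], 69, 0.96)]
scene lever_pivot [([601.0, 128.0, 130.0], 71, 0.77)]
side pad [([532.0, 121.0, 104.0], 1, 0.37)]
scene pad [([532.0, 118.0, 101.0], 2, 0.6)]
side ski [([530.0, 118.0, 60.0], 0, 0.62)]
scene ski [([530.0, 117.0, 60.0], 0, 0.64)]
side ski_near_mid [([496.0, 116.0, 68.0], -34, 0.67)]
scene ski_near_mid [([494.0, 111.0, 69.0], -37, 0.68)]
side ski_far_left [([551.0, 320.0, 66.0], 36, 0.85)]
scene ski_far_left [([545.0, 319.0, 65.0], 29, 0.83)]
side ski_far_right [([585.0, -80.0, 70.0], 39, 0.97)]
scene ski_far_right [([578.0, -78.0, 69.0], 33, 0.78)]
side wax [([619.0, 240.0, 19.0], 98, 0.89)]
scene wax [([620.0, 244.0, 19.0], 99, 0.63)]
side cleaner [([691.0, 294.0, 0.0], 173, 0.56)]
scene cleaner [([691.0, 289.0, -1.0], 173, 0.69)]
side scraper [([451.0, 421.0, -1.0], -57, 0.89)]
scene scraper [([528.0, 115.0, 60.0], -3, 0.36)]
side brush [([736.0, -83.0, -0.0], 190, 0.76)]
scene brush [([732.0, -81.0, -0.0], 186, 0.86)]
side file [([417.0, -418.0, -1.0], -153, 0.71)]
scene file [([415.0, -418.0, -1.0], -156, 0.59)]
side driver [([315.0, 357.0, -1.0], -197, 0.58)]
scene driver [([313.0, 358.0, 3.0], -199, 0.85)]
side mug []
scene mug [([633.0, -450.0, -1.0], 60, 0.74)]
26.625 [-0.3 -0.6  0.6]
```

View pics/f_both.png

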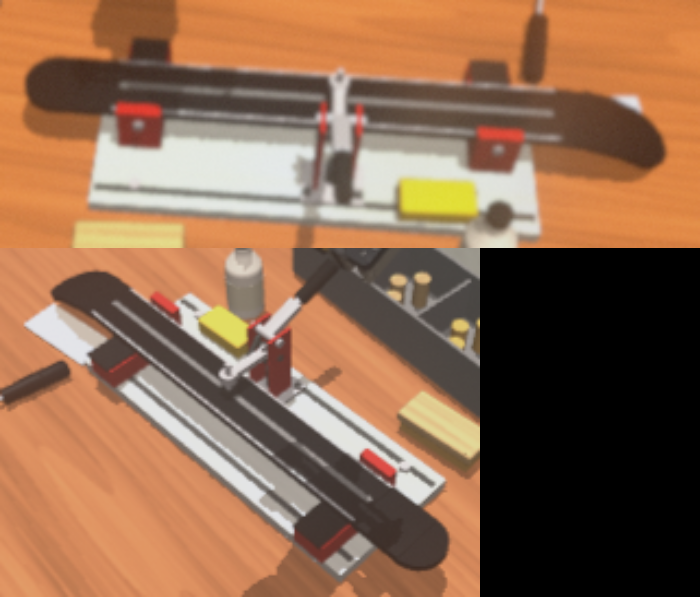

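The lever met a firm stop at 1.5 rad (about 12 N). In the pictures the lever is down, the pad is on the ski (340,75 and 230,375), both stops are flush and the bystanders haven't moved. Handing in.

```bash
python3 -c "
from h import *
robot.job_done(); print(robot.observe()['t'])"
```

```text
the job is handed in; nothing more can be done
the job is handed in; nothing more can be done
```

I pushed the ski home with the shut, tilted fingers, then pushed the clamp lever over its dead point, and handed the job in at about 26.6 s of the 45 s allowed. The robot gave no verdict, so what follows is from my own last checks.

- **Ski:** It slid about 19 mm at 6–7 N. The force then rose in two steps, one for each stop, and reached a solid 27 N forward. In the last pictures its far edge is flush at both stops and its height reads 60 mm.
- **Lever:** It went slack past about 1.1 rad and ran ahead of the fingers into lock. It reads about 1.5 rad, and a light touch of about 12 N met a firm stop there.
- **Pad:** The pictures show it down on the ski. I could not measure its force.
- **Robot and bystanders:** The arm is clear and reads about zero contact force. The other things on the bench were found within a few mm of where they started.

**Disagreement:** the single-camera readings of the far-edge points spread from 29 to 39 mm in the vise frame, where 35 is home and above 32 is needed. One camera's left-edge reading (29) falls below the limit. That spread is within the networks' error of about 4 mm plus calibration, so I judged the ski home from the force steps and the pictures.

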